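# Hang the portion dipper back in its rail clip between two hanging dippers

## Robot

A 6-joint arm with a two-finger parallel gripper is mounted at the origin on a cart in front of the work surface, level with it; the furniture and walls round the work are solid. World frame = base frame: x ahead of the robot, y to its left, z up, the work surface at z = 0. Lengths are in m, angles in rad, forces in N, time in s.
With the tool pointing down it reaches from about 0.325 to 0.85 m from the base axis. Payload 4.4 kg.
Tool frame: the origin (TCP) lies on the centre line of the jaws, within the pads' length; the fingertips stand 14 mm ahead of it and the grasp point (between the pads) lies 5 mm behind it; z points along the fingers, y is the line along which they close (so a half turn about z gives the same grasp; the last joint's range is limited). The gripper opens to 94 mm and grips with 3 to 60 N. Pads are 16 mm wide; open, the fingers measure 119 mm over their backs; the gripper's body (75 mm by 177 mm) begins 78 mm behind the grasp point.
Start: joints at [0.973, 0.207, 1.542, -0, 1.393, -0.15], TCP at [0.249, 0.518, 0.219] pointing down, gripper open.
Joint ranges: [-2.73, 2.73], [-0.86, 2.22], [0.23, 2.46], [-1.11, 4.25], [0.08, 2.63], [-2.82, 2.82]. Speed limits (rad/s): [2.79, 2.79, 3.14, 3.14, 3.14, 3.14].

## Interface

Orientations are given as [roll, pitch, yaw] about the fixed x, y, z axes, in that order (R = Rz(yaw) Ry(pitch) Rx(roll)).
In Python, from rig import ctrl, vision gives the robot as it stands.
- The arm moves only by the tool drive_tool, never from a script. Its argument "plan" is text: rows parted by semicolons, each of 5 numbers parted by spaces: the shift along the tool's x, y, z normalised to -1 to 1, where 1 is 0.15 m, then the turn about the tool's z normalised to -1 to 1, where 1 is 180 degrees, then the opening, from -1 (shut) to 1 (fully open). A call has 1 to 12 rows; each row shifts and turns the commanded pose from where the row before left it, along the tool's axes as they then stand; what a row does not reach is not made up. A row lasts 1/10 s, in which the tool goes at most 50 mm and 8.59 degrees, less where a joint would pass 70% of its speed; a pose out of reach is approached as far as the arm can. A call with a number of a shift or a turn outside -1 to 1 is refused whole. A call with a gripper value outside its range is refused whole. The fingers move at their own pace and stop on an object; the grip force is fixed at half the most. Time passes only in rows, so rows that do not move let the fingers close. It gives the time, the measured TCP pose, the force, the opening and the grip force at its end, in the units of the state.
- ctrl.observe(): the state, without advancing time (a new reading comes with each control period).
- vision.grab_frame(name): name is "side" or "top" or "wrist"; returns the picture (384x512x3 uint8, blue, green, red); there is no depth.
- vision.camera_params(name): a dict with "mtx" (3x3 intrinsics, pixels), "world_from_camera" (4x4, takes a point from camera to world coordinates). Camera axes: x right, y up, looking along -z (the intrinsics and any distortion apply to the point x, -y, -z); pixel columns grow to the right and rows downward; lengths in m; the calibration is good to about 2 mm. A picture is of the moment at which its call begins: read the wrist's pose just before it. camera_params takes no time and is no camera call; for the wrist camera it gives the pose at the moment of the call.
- ctrl.sign_off(): hands the job in; it is judged then, once.
Trained networks look in the newest picture that a camera, given by its name, has taken for a name from the list of things; names that differ only in an ending like _2 or _b are one class to them, and where a whole thing is asked for, a point or a joint stands for the part that bears it (a point fixed in the world has none). Each returns a list of dicts, best first, with "confidence" (0 to 1); they miss things now and then, are a little off and sometimes report something else, mostly with a low value. They report only what shows in the picture. A call takes as long as a camera call.
- vision.recognise(query, camera): "extent" ([left, top, right, bottom] in pixels, round what is visible of it).
- vision.place_of(query, camera): "centre" ([column, row] in pixels: a listed point, or the origin of a listed thing).
The state is a dict: "time_s": time; "joint_positions": joint angles; "joint_velocities": joint speeds; "joint_torque": joint torques, N m; "position": TCP position; "ee_rot": TCP orientation; "contact_force": force on the tool from outside, world axes, zero at the start; "wrist_torque": the same for the moment, N m; "finger_gap": finger opening in m; "gripper_force": force on a finger pad.
Only numpy, scipy, OpenCV 4.12 (cv2) and the standard library are available. Lean on these libraries where they do the work, as an engineer would, in place of code of your own. Each camera call takes 0.05 s, during which the arm holds its last target. There are 200 camera calls.

## Task

Pick up the steel portion dipper that stands on the table and hang it by its hook in the empty middle clip of the utensil rail, its cup on the robot's side, lowered between the two dippers that hang there without knocking them out of their clips. The clip has been slid along the bar a little, so feel for its slot with a light touch (it bends if forced), then press the hook down until it snaps fully home under the clip's spring wires, and let go. Leave the jar and the timer alone.

Things in the scene. Friction and masses are not known exactly. Their poses are not given: they have to be found in the camera images.
- dipper: dipper to hang: stainless, upright on its flat cup (45 mm wide, 50 high), 0.11-0.22 kg. Origin: centre of the cup's underside; z up, x from cup to handle. Flat strap handle (13 mm wide in y, 4 thick, x = 21.5-25.5) rises on the +x side to z = 154 and is bent to +x into a square hook: crown z = 150-154, lip x = 40.5-44.5 down to z = 132, throat 15 mm
- dipper_hook (a point): on the dipper, middle of the underside of the hook's crown (x = 33, y = 0, z = 150 mm in its frame); it must come down on the clip's seat. The hook, 23 mm across in x, can be gripped from above with one finger before the handle and one behind the lip, fingertips up to 30 mm below the crown, leaving the throat free
- utensil_rail: steel utensil rail, fixed: drip tray, 14 mm posts 238 mm tall at y = +-128 mm, between them a bar along y, 5 mm thick, 22 tall, top at z = 202. Origin on the table below the bar's middle; cups hang on its -x side, the robot's; z up. Bar and clips bend, spoiling the job, if the dipper bears on them with over 24 N. Grey clips at y = +-60 hold the neighbours; the third, empty, is near the middle
- rail_mid (a point): on the rail, 205 mm above its origin, axes as the rail's: the height of the clips' seats. The empty clip's seat is at x = 0, z = 0, but y anywhere from -6 to +6 mm (stiff on the bar, place not reported). Clip: 11 mm thick in x, 36 wide in y, down to z = -30; slot 16 mm wide in y between two horns, each 10 mm wide, flat on top at z = +16: a crown set down off the slot rests there
- clip_wires (a point): on the rail, 9 mm above rail_mid: height at which two bent spring wires in each clip's slot stop the underside of a crown. Pressing it on down past them takes about 4 to 12 N; then it snaps onto the seat and is kept there. Middle of the rail along y, as rail_mid
- rest_bar (a point): on the rail, 75 mm below rail_mid and 7.2 mm in front of it (x = -7.2 mm): middle of the front face of the 12 mm tall lower rest bar along y, on which the handles lean so that the dippers hang plumb. To pass between this bar and the clip's back, an upright dipper must come down with dipper_hook at x = -2 to +0.3 mm in rail_mid's frame
- dipper_large: larger dipper hanging in either outer clip: cup 55 mm across, 60 high, crown's underside 156 mm above its foot, same strap and hook. Origin: level with the cup's underside, below the middle of its hook; cup axis at x = -37 mm. Must stay hanging
- dipper_large_hook (a point): on the larger dipper, middle of the underside of its hook's crown (156 mm above its origin)
- dipper_small: smaller dipper hanging in the other outer clip: cup 38 mm across, 42 high, crown's underside 132 mm above its foot, same strap and hook. Origin: level with the cup's underside, below the middle of its hook; cup axis at x = -28.5 mm. Must stay hanging
- dipper_small_hook (a point): on the smaller dipper, middle of the underside of its hook's crown (132 mm above its origin)
- sample_jar: bystander: small glass jar with white lid, 50 mm across, 56 mm tall, on the table; origin centre of its underside
- kitchen_timer: bystander: round wind-up timer, 62 mm across, 50 mm tall, on the table; origin centre of its underside

How it is judged:
By the outcome, as a careful person would: the job done as asked, in the order asked, and still so for the second after the job is handed in, with the robot touching nothing.
It also fails if it takes over 64 s, if anything falls off the work surface, if the arm or the gripper's body presses on something with over 40 N, if the wrist force passes 120 N, or if a joint passes its speed limit or range.

## Working session

There is one attempt and no reset: what is moved stays moved. The work goes in short steps, Python scripts to look and compute and a tool call to move; the robot and the scene stay as the last step left them, time stands still between calls to the robot, and variables do not carry over. Pictures are saved under pics/ and viewed, at most 10 in all, crops included, and the job is handed in when it is done.

Besides the shell and the picture viewer there is one more tool, called after "Call:" by a JSON object that holds its "fn" and its "kwargs", one argument or row to a line. drive_tool: Moves the arm, as the interface text tells. Scaled input: -1 to 1 covers 0.15 m each way for a shift and 180 degrees each way for a turn. Its arguments: {"type":"object","properties":{"plan":{"type":"string"}},"required":["plan"]}

```bash
mkdir -p pics; ls; cat > h.py <<'E'
from rig import ctrl, vision
import numpy as np, cv2
def cam(n):
    p=vision.camera_params(n); return np.array(p["mtx"]),np.array(p["world_from_camera"]),p
def ray(n,px):
    K,T,p=cam(n); d=np.array([(px[0]-K[0,2])/K[0,0],-(px[1]-K[1,2])/K[1,1],-1.])
    return T[:3,3],T[:3,:3]@d
def atz(n,px,z):
    o,d=ray(n,px); return o+d*(z-o[2])/d[2]
def tri(a,pa,b,pb):
    A=[];B=[]
    for n,p in((a,pa),(b,pb)):
        o,d=ray(n,p); d=d/np.linalg.norm(d); P=np.eye(3)-np.outer(d,d); A.append(P);B.append(P@o)
    x=np.linalg.lstsq(np.vstack(A),np.hstack(B),rcond=None)[0]
    return x,np.linalg.norm(np.vstack(A)@x-np.hstack(B))
def proj(n,X):
    K,T,p=cam(n); c=np.linalg.inv(T)@np.append(X,1); c=c[:3]; c=np.array([c[0],-c[1],-c[2]]); q=K@c; return q[:2]/q[2]
E
python3 - <<'E'
from h import *
np.set_printoptions(precision=4,suppress=True)
s=ctrl.observe(); print({k:np.round(v,4) for k,v in s.items()})
ims=[]
for n in("side","top","wrist"):
    im=vision.grab_frame(n); cv2.imwrite(f"pics/{n}0.png",im)
    print(n,vision.camera_params(n))
    for q in("dipper","dipper_hook","rail_mid","clip_wires","rest_bar","dipper_large_hook","dipper_small_hook","utensil_rail","sample_jar","kitchen_timer"):
        print(n,q,[(round(r["confidence"],2),np.round(r["centre"],1)) for r in vision.place_of(q,n)[:2]])
E
```

```text
pics
{'time_s': np.float64(0.0), 'joint_positions': array([ 0.9725,  0.2074,  1.5429, -0.    ,  1.3935, -0.1505]), 'joint_velocities': array([ 0.0025, -0.0015, -0.0012,  0.0005, -0.0003,  0.0012]), 'joint_torque': array([ -0.0017, -37.0865, -28.1416,   0.0699,   0.036 ,  -0.0002]), 'position': array([0.2486, 0.5177, 0.2183]), 'ee_rot': array([-3.1394, -0.0003,  2.6938]), 'contact_force': array([ 0.8286,  0.6657, -0.2484]), 'wrist_torque': array([0.0231, 0.008 , 0.0049]), 'gripper_force': np.float64(0.0), 'finger_gap': np.float64(0.0935)}
side {'mtx': array([[441.8689,   0.    , 250.7229],
       [  0.    , 441.8689, 186.4135],
       [  0.    ,   0.    ,   1.    ]]), 'world_from_camera': array([[ 0.7633,  0.5441, -0.3484,  0.1942],
       [-0.6461,  0.6387, -0.418 , -0.254 ],
       [-0.005 ,  0.5441,  0.839 ,  0.9127],
       [ 0.    ,  0.    ,  0.    ,  1.    ]])}
side dipper [(0.2, array([194.4, 244.9]))]
side dipper_hook [(0.57, array([185.2, 130.5]))]
side rail_mid [(0.89, array([294.6, 212.1]))]
side clip_wires [(0.6, array([297.5, 212.4]))]
side rest_bar [(0.95, array([291.7, 
[... 1053 characters left out ...]
sample_jar [(0.81, array([242.8, 250.2]))]
top kitchen_timer [(0.85, array([188.9, 153.6])), (0.71, array([328.5, 194.2]))]
wrist {'mtx': array([[305.8307,   0.    , 259.8641],
       [  0.    , 305.8307, 192.8682],
       [  0.    ,   0.    ,   1.    ]]), 'world_from_camera': array([[ 0.4328, -0.8666, -0.2486,  0.176 ],
       [ 0.9015,  0.416 ,  0.1192,  0.5532],
       [ 0.0001, -0.2757,  0.9612,  0.3841],
       [ 0.    ,  0.    ,  0.    ,  1.    ]])}
wrist dipper [(0.73, array([221.7, 346.3]))]
wrist dipper_hook []
wrist rail_mid []
wrist clip_wires []
wrist rest_bar []
wrist dipper_large_hook []
wrist dipper_small_hook []
wrist utensil_rail []
wrist sample_jar []
wrist kitchen_timer []
```

```bash
python3 - <<'E'
from h import *
np.set_printoptions(precision=4,suppress=True)
a=cv2.imread("pics/top0.png")[110:290,130:390]; b=cv2.imread("pics/side0.png")[70:310,130:390]
a=cv2.resize(a,None,fx=3,fy=3,interpolation=cv2.INTER_CUBIC); cv2.imwrite("pics/top0c.png",a)
b=cv2.resize(b,None,fx=2.5,fy=2.5,interpolation=cv2.INTER_CUBIC); cv2.imwrite("pics/side0c.png",b)
for q,s,t,z in(("hook",(185.2,130.5),(169.9,196.2),.15),("rail",(294.6,212.1),(304.7,186.6),.205),("wires",(297.5,212.4),(306.9,189),.214),("rest",(291.7,230.2),(302.7,195.7),.13),("large",(316.1,235.9),(329.7,195.6),.205),("small",(279.5,188.2),(280.6,183.3),.205)):
    print(q,tri("side",s,"top",t),atz("side",s,z),atz("top",t,z))
print("dip",atz("top",(175.3,213.9),0), "w",atz("wrist",(221.7,346.3),0),"railO",atz("top",(299.8,198.7),0),atz("side",(284.5,255.2),0),"jar",atz("top",(242.8,250.2),0),"timer",atz("top",(188.9,153.6),0))
E
```

```text
hook (array([0.5043, 0.3455, 0.135 ]), np.float64(0.004457716708433739)) [0.4956 0.3354 0.15  ] [0.5057 0.3413 0.15  ]
rail (array([0.522 , 0.0071, 0.1907]), np.float64(0.003942149394612334)) [0.5131 0.0033 0.205 ] [0.5227 0.0071 0.205 ]
wires (array([0.5178, 0.001 , 0.2014]), np.float64(0.0009545553525379636)) [ 0.5126 -0.0038  0.214 ] [0.5158 0.0029 0.214 ]
rest (array([0.5091, 0.0033, 0.1371]), np.float64(0.0036131812966327947)) [0.5142 0.0043 0.13  ] [0.5077 0.004  0.13  ]
large (array([ 0.5038, -0.0552,  0.2077]), np.float64(0.006161495448710182)) [ 0.5088 -0.0569  0.205 ] [ 0.5006 -0.0529  0.205 ]
small (array([0.5321, 0.0646, 0.1945]), np.float64(7.382257990344052e-05)) [0.5271 0.06   0.205 ] [0.5309 0.0652 0.205 ]
dip [0.4691 0.3531 0.    ] w [0.4698 0.3476 0.    ] railO [ 0.5112 -0.0018  0.    ] [0.5122 0.0119 0.    ] jar [0.3658 0.1614 0.    ] timer [0.6428 0.3165 0.    ]
```

View pics/top0c.png

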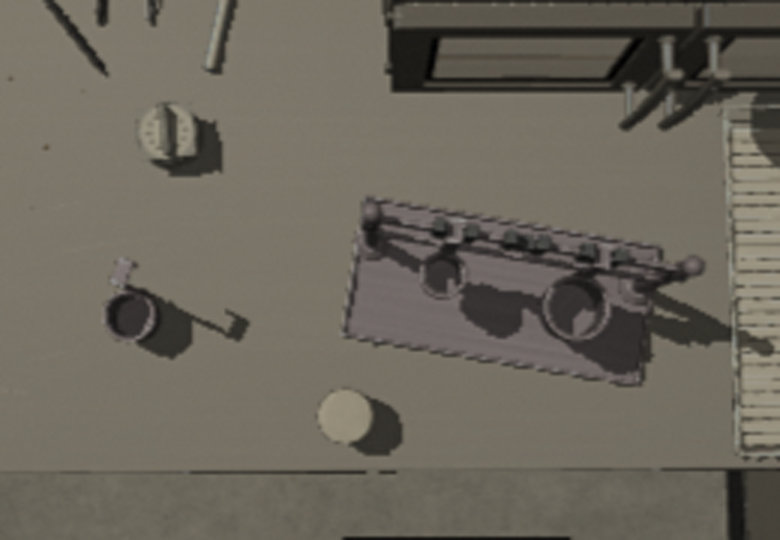

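View pics/side0c.png

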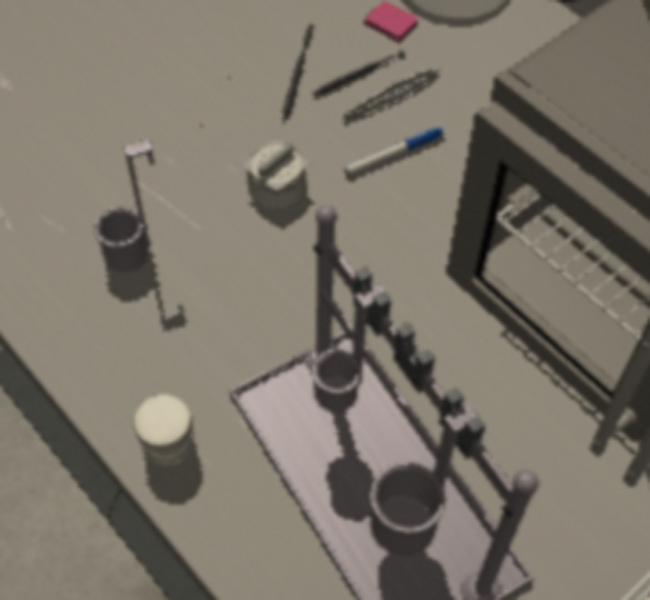

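```bash
python3 - <<'E'
from h import *
np.set_printoptions(precision=4,suppress=True)
T=lambda x,y:(130+x/3-.33,110+y/3-.33); S=lambda x,y:(130+x/2.5-.3,70+y/2.5-.3)
for n,s,t in(("postL",S(325,214),T(371,209)),("postR",S(526,484),T(693,266)),("horns",S(413.5,345),T(529,240)),("crown",S(139,148),T(122,273)),("cuprim",S(118,224),T(131,316)),("ovenTopL",S(497,80),T(393,5))):
    print(n,tri("side",s,"top",t))
print(atz("top",T(122,273),.154),atz("top",T(131,316),.05), "oven bottom L",atz("side",S(452,270),0),"top front",[atz("top",T(393,30),z) for z in(.15,.25,.35)])
E
```

```text
postL (array([0.5379, 0.1308, 0.2279]), np.float64(0.0003380022649770248))
postR (array([ 0.4931, -0.1236,  0.2254]), np.float64(0.001991994097799623))
horns (array([0.5143, 0.0052, 0.2171]), np.float64(0.0006073168073358762))
crown (array([0.496 , 0.3388, 0.1517]), np.float64(0.002871529811756019))
cuprim (array([0.464 , 0.3483, 0.0557]), np.float64(0.0014239695757225193))
ovenTopL (array([0.6886, 0.1108, 0.2878]), np.float64(0.006537986328137538))
[0.4941 0.3393 0.154 ] [0.4634 0.3497 0.05  ] oven bottom L [0.7033 0.1239 0.    ] top front [array([0.7025, 0.1116, 0.15  ]), array([0.6758, 0.1132, 0.25  ]), array([0.649 , 0.1149, 0.35  ])]
```

Call:
{"fn": "drive_tool", "kwargs": {
  "plan": "0 0 -0.2 0.0455 1;0 0 0 0.0455 1;0 0 0 0.0455 1;0 0 0 0.0455 1;0 0 0 0.0455 1;0 0 0 0.0455 1;0 0 0 0.0455 1;0 0 0 0.0455 1;0 0 0 0.0455 1;0 0 0 0.0455 1;0 0 0 0 1"
}}

```text
time_s: 2.75
position: [0.249, 0.5183, 0.2494]
ee_rot: [-3.142, 0.0, 1.265]
contact_force: [0.3, 0.5, 0.3]
finger_gap: 0.0941
gripper_force: 0.0
```

Call:
{"fn": "drive_tool", "kwargs": {
  "plan": "-0.08 0.241 0 0 1;-0.08 0.241 0 0 1;-0.08 0.241 0 0 1;-0.08 0.241 0 0 1;-0.08 0.241 0 0 1;-0.08 0.241 0 0 1;-0.08 0.241 0 0 1;0 0 0 0 1;0 0 0 0 1;0 0 0 0 1"
}}

```text
time_s: 3.75
position: [0.4641, 0.3624, 0.2493]
ee_rot: [-3.141, 0.0, 1.266]
contact_force: [-0.2, 0.1, -0.5]
finger_gap: 0.0938
gripper_force: 0.0
```

```bash
python3 - <<'E'
from h import *
np.set_printoptions(precision=4,suppress=True)
im=vision.grab_frame("wrist"); cv2.imwrite("pics/w1.png",im)
for q,z in(("dipper_hook",.15),("dipper",0)):
    for r in vision.place_of(q,"wrist")[:2]: print(q,r,atz("wrist",r["centre"],z))
E
```

```text
dipper_hook {'centre': [301.5, 208.4], 'confidence': 0.94} [0.4966 0.3419 0.15  ]
dipper {'centre': [264.3, 176.9], 'confidence': 0.63} [0.4647 0.3464 0.    ]
```

View pics/w1.png

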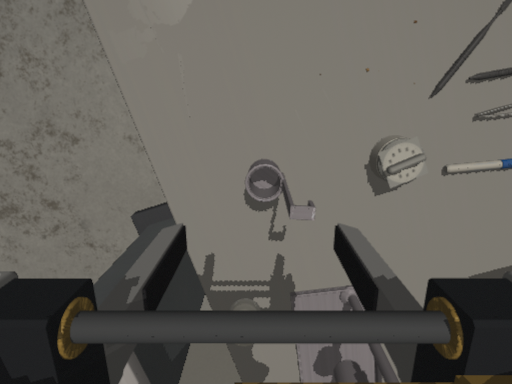

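The wrist picture shows the dipper's cup at about (264,182) and its bright crown at about (302,212), between and beyond the open fingers; the timer is at (400,162), clear.

```bash
python3 - <<'E'
from h import *
np.set_printoptions(precision=4,suppress=True)
g=cv2.cvtColor(cv2.imread("pics/w1.png"),cv2.COLOR_BGR2GRAY)
x0,y0=270,195; c=g[y0:232,x0:330]; print(c[17,::3],c[::2,32])
c=cv2.resize(c,None,fx=4,fy=4,interpolation=cv2.INTER_CUBIC)
t=(int(c.max())+int(np.median(c)))//2
_,m=cv2.threshold(c,t,255,0); n,l,s,ce=cv2.connectedComponentsWithStats(m)
k=1+np.argmax(s[1:,4]); pts=np.argwhere(l==k)[:,::-1]/4+[x0-.375,y0-.375]
W=np.array([atz("wrist",p,.154)[:2] for p in pts]); print(t,s[k],W.mean(0))
r=cv2.minAreaRect((W*1e4).astype(np.float32)); print(r, cv2.boxPoints(r)/1e4)
E
```

```text
[121  93 112 121 121 121  70 121 116 117 117 117 117 118 138 126 121 121
 121 121] [121 121 121 121 121 102 119 117 117 118 118 117 103 121 121 122 121 122
 121]
140 [167  70  11  24 153] [0.5044 0.3342]
((5044.92724609375, 3341.919921875), (54.93547821044922, 19.227375030517578), 64.5390396118164) [[0.5024 0.3321]
 [0.5042 0.3313]
 [0.5065 0.3363]
 [0.5048 0.3371]]
```

```bash
python3 - <<'E'
from h import *
np.set_printoptions(precision=4,suppress=True)
im=cv2.imread("pics/w1.png").astype(int); d=im[:,:,0]-im[:,:,2]
x0,y0=270,195; c=d[y0:232,x0:330]; print(c[17,::3],im[212,302],im[200,280])
c=cv2.resize(c.astype(np.float32),None,fx=4,fy=4,interpolation=cv2.INTER_LINEAR)
t=(c[17*4,32*4]+np.median(c))/2
_,m=cv2.threshold(c,t,255,0); m[:36]=0
m=cv2.morphologyEx(m.astype(np.uint8),cv2.MORPH_OPEN,np.ones((21,21)));n,l,s,ce=cv2.connectedComponentsWithStats(m)
k=1+np.argmax(s[1:,4]); pts=np.argwhere(l==k)[:,::-1]/4+[x0-.375,y0-.375]
W=np.array([atz("wrist",p,.154)[:2] for p in pts]); print(t,s[k],W.mean(0))
r=cv2.minAreaRect((W*1e4).astype(np.float32)); print(r, cv2.boxPoints(r)/1e4)
E
```

```text
[-12  -9 -11 -12 -12 -12  -5  -6  -6  -7  -7  -7  -6  -6  -6  -9 -12 -12
 -12 -12] [115 115 122] [113 120 125]Traceback (most recent call last):
  File "<stdin>", line 10, in <module>
  File "h.py", line 9, in atz
    o,d=ray(n,px); return o+d*(z-o[2])/d[2]
        ~~~^^^^^^
  File "h.py", line 6, in ray
    K,T,p=cam(n); d=np.array([(px[0]-K[0,2])/K[0,0],-(px[1]-K[1,2])/K[1,1],-1.])
          ~~~^^^
  File "h.py", line 4, in cam
    p=vision.camera_params(n); return np.array(p["mtx"]),np.array(p["world_from_camera"]),p
ValueError: time passes only in moves, steps and waits
```

```bash
sed -i 's/^def cam(n):/import functools\n@functools.lru_cache\ndef cam(n):/' h.py; cat > crown.py <<'E'
from h import *
import sys
np.set_printoptions(precision=4,suppress=True)
im=cv2.imread("pics/w1.png").astype(int); d=im[:,:,0]-im[:,:,2]
x0,y0=270,195; c=d[y0:232,x0:330]
c=cv2.resize(c.astype(np.float32),None,fx=4,fy=4,interpolation=cv2.INTER_LINEAR)
_,m=cv2.threshold(c,-9,255,0); m[:36]=0
m=cv2.morphologyEx(m.astype(np.uint8),cv2.MORPH_OPEN,np.ones((21,21)));n,l,s,ce=cv2.connectedComponentsWithStats(m)
k=1+np.argmax(s[1:,4]); pts=np.argwhere(l==k)[:,::-1]/4+[x0-.375,y0-.375]
W=np.array([atz("wrist",p,.154)[:2] for p in pts]); print(s[k],W.mean(0))
r=cv2.minAreaRect((W*1e4).astype(np.float32)); print(r, cv2.boxPoints(r)/1e4)
E
python3 crown.py
```

```text
[  67   36  115   64 6547] [0.4954 0.3406]
((4949.3056640625, 3407.183837890625), (150.23269653320312, 258.791259765625), 72.60594940185547) [[0.4803 0.3374]
 [0.505  0.3297]
 [0.5095 0.344 ]
 [0.4848 0.3518]]
```

Call:
{"fn": "drive_tool", "kwargs": {
  "plan": "-0.079 0.241 0 0 1;0 0 0 0 1;0 0 0.2 0 1;0 0 0.2 0 1;0 0 0.15 0 1;0 0 0.1 0 1;0 0 0.05 0 1;0 0 0 0 1;0 0 0 0 1"
}}

```text
time_s: 4.8
position: [0.4964, 0.3403, 0.1457]
ee_rot: [3.14, -0.001, 1.265]
contact_force: [0.6, 0.3, 0.1]
finger_gap: 0.0941
gripper_force: 0.0
```

Call:
{"fn": "drive_tool", "kwargs": {
  "plan": "0 0 0 0 -1;0 0 0 0 -1;0 0 0 0 -1;0 0 0 0 -1;0 0 0 0 -1;0 0 0 0 -1;0 0 0 0 -1;0 0 0 0 -1"
}}

```text
time_s: 5.6
position: [0.4958, 0.3396, 0.1444]
ee_rot: [-3.141, 0.0, 1.264]
contact_force: [-0.2, 0.6, 0.3]
finger_gap: 0.0335
gripper_force: 0.0
```

Call:
{"fn": "drive_tool", "kwargs": {
  "plan": "0 0 0 0 -1;0 0 0 0 -1;0 0 0 0 -1;0 0 0 0 -1;0 0 0 0 -1;0 0 0 0 -1"
}}

```text
time_s: 6.2
position: [0.4958, 0.3396, 0.1444]
ee_rot: [3.142, 0.0, 1.264]
contact_force: [0.9, -0.8, -0.6]
finger_gap: 0.0228
gripper_force: 30.0
```

Call:
{"fn": "drive_tool", "kwargs": {
  "plan": "0 0 -0.1 0 -1;0 0 -0.2 0 -1;0 0 -0.25 0 -1;0 0 -0.25 0 -1;0 0 -0.2 0 -1;0 0 -0.04 -0.02 -1;0 0 0 -0.021 -1;0 0 0 0 -1"
}}

```text
time_s: 7.0
position: [0.4959, 0.3398, 0.302]
ee_rot: [3.14, -0.001, 1.393]
contact_force: [-1.1, 0.2, -1.4]
finger_gap: 0.0226
gripper_force: 30.0
```

Call:
{"fn": "drive_tool", "kwargs": {
  "plan": "-0.1 0 0 0 -1;-0.2 -0.01 0 0 -1;-0.25 -0.01 0 0 -1;-0.25 -0.01 0 0 -1;-0.25 -0.01 0 0 -1;-0.25 -0.01 0 0 -1;-0.25 -0.01 0 0 -1;-0.25 -0.01 0 0 -1;-0.2 -0.01 0 0 -1;-0.13 0 0 0 -1;-0.05 0 0 0 -1;0 0 0 0 -1"
}}

```text
time_s: 8.2
position: [0.4256, 0.0192, 0.3003]
ee_rot: [-3.141, -0.0, 1.39]
contact_force: [-0.4, 1.0, -1.5]
finger_gap: 0.023
gripper_force: 30.0
```

```bash
python3 - <<'E'
from h import *
np.set_printoptions(precision=4,suppress=True)
s=ctrl.observe(); print(s["position"],s["ee_rot"])
for n in("wrist","top","side"):
    im=vision.grab_frame(n); cv2.imwrite(f"pics/{n}2.png",im)
    for q,z in(("dipper_hook",s["position"][2]+.0056),("rail_mid",.205),("clip_wires",.214),("rest_bar",.13),("dipper_large_hook",.205),("dipper_small_hook",.205)):
        for r in vision.place_of(q,n)[:1]: print(n,q,round(r["confidence"],2),r["centre"],atz(n,r["centre"],z))
E
```

```text
[0.4256 0.0192 0.3003] [-3.1413 -0.0001  1.3904]
wrist dipper_hook 0.71 [260.6, 249.8] [0.4262 0.0213 0.3059]
wrist rail_mid 0.79 [362.9, 199.5] [0.5158 0.004  0.205 ]
wrist clip_wires 0.84 [363.0, 203.1] [0.513  0.0041 0.214 ]
wrist rest_bar 0.94 [331.0, 179.4] [0.5044 0.0065 0.13  ]
wrist dipper_large_hook 0.97 [356.8, 258.2] [ 0.5052 -0.0529  0.205 ]
wrist dipper_small_hook 0.69 [363.9, 130.0] [0.5219 0.0647 0.205 ]
top rail_mid 0.68 [307.0, 189.8] [0.5149 0.0016 0.205 ]
top clip_wires 0.77 [306.4, 190.5] [0.5122 0.0042 0.214 ]
top rest_bar 0.58 [304.3, 194.1] [ 0.5118 -0.0002  0.13  ]
top dipper_large_hook 0.68 [280.7, 184.9] [0.527 0.065 0.205]
top dipper_small_hook 0.74 [280.8, 185.6] [0.5253 0.0648 0.205 ]
side dipper_hook 0.92 [253.8, 201.5] [0.4313 0.0231 0.3059]
side rail_mid 0.67 [294.4, 211.0] [0.5144 0.0052 0.205 ]
side clip_wires 0.71 [293.8, 208.8] [0.5127 0.006  0.214 ]
side rest_bar 0.89 [292.2, 229.9] [0.5154 0.0041 0.13  ]
side dipper_large_hook 0.56 [314.8, 236.8] [ 0.5058 -0.0566  0.205 ]
side dipper_small_hook 0.78 [278.0, 188.0] [0.5252 0.0621 0.205 ]
```

View pics/wrist2.png

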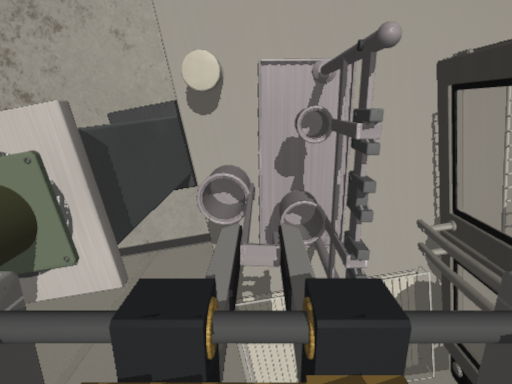

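```bash
python3 - <<'E'
from h import *
a=cv2.imread("pics/wrist2.png")[100:280,230:400]; cv2.imwrite("pics/w2c.png",cv2.resize(a,None,fx=3.3333,fy=3.3333,interpolation=cv2.INTER_CUBIC))
E
```

```text
(no output)
```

View pics/w2c.png

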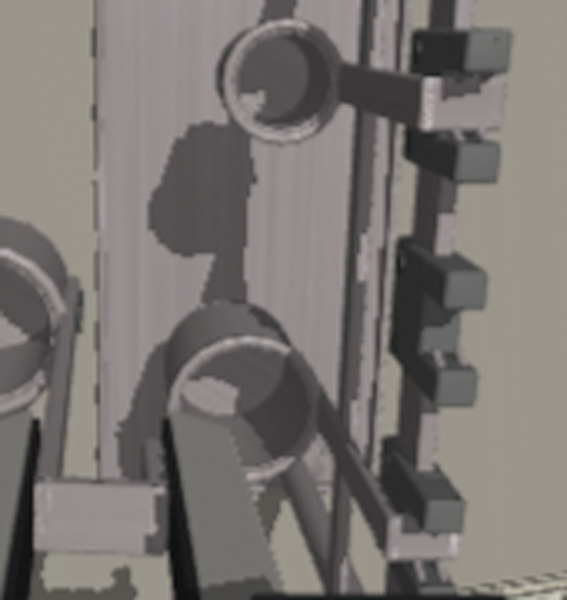

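```bash
python3 - <<'E'
from h import *
np.set_printoptions(precision=4,suppress=True)
f=lambda x,y,z:atz("wrist",(229.65+x*.3,99.65+y*.3),z)[:2]
z=.221; M=f(462,336,z); print("mid",M,"small",f(484,107,z),"horn gaps",np.linalg.norm(f(466,284,z)-f(458,387,z)),np.linalg.norm(f(490,50,z)-f(478,163,z)))
a,b=f(490,50,z),f(445,513,z); d=a-b; print("upper horns S-L dist",np.linalg.norm(d),"yaw",np.degrees(np.arctan2(-d[0],d[1])))
d=f(490,50,z)-f(466,284,z); print(np.linalg.norm(d),np.degrees(np.arctan2(-d[0],d[1])))
c=f(100,517,.3003+.0096); print("crown",c, "len",np.linalg.norm(f(35,517,.31)-f(165,517,.31)))
p=.3003;print(atz("side",(294.4,211),.205))
# post tops in side/top2
E
```

```text
mid [0.5157 0.0077] small [0.5254 0.0634] horn gaps 0.027085163235507328 0.02619698896269011
upper horns S-L dist 0.11854799998870151 yaw -9.882231500007732
0.05608143185498402 -10.199770181009635
crown [0.4257 0.0198] len 0.021850481735744456
[0.5144 0.0052 0.205 ]
```

The picture shows the held crown at (260,255), the empty clip's slot at (368,200) between its horns, and the small and large dippers in the clips above and below it (at about (375,132) and (357,262)). The sizes check out: 26 mm between horns, 120 mm between neighbours.

Call:
{"fn": "drive_tool", "kwargs": {
  "plan": "0 0.1 0 -0.002 -1;0.012 0.2 0 0 -1;0.013 0.2 0 0 -1;0 0.099 0 0 -1;0 0 0 0 -1;0 0 0.1 0 -1;0 0 0.1 0 -1;0 0 0.1 0 -1;0 0 0.07 0 -1;0 0 0 0 -1;0 0 0 0 -1"
}}

```text
time_s: 10.35
position: [0.5152, 0.0083, 0.2453]
ee_rot: [3.141, -0.0, 1.399]
contact_force: [0.3, -0.1, -0.8]
finger_gap: 0.0228
gripper_force: 30.0
```

```bash
python3 - <<'E'
from h import *
np.set_printoptions(precision=4,suppress=True)
s=ctrl.observe(); print(s["position"],s["ee_rot"],s["contact_force"])
for n in("wrist","side"):
    im=vision.grab_frame(n); cv2.imwrite(f"pics/{n}3.png",im)
a=cv2.resize(cv2.imread("pics/wrist3.png")[130:300,150:350],None,fx=3,fy=3,interpolation=cv2.INTER_CUBIC)
b=cv2.resize(cv2.imread("pics/side3.png")[140:310,250:350],None,fx=2,fy=3,interpolation=cv2.INTER_CUBIC)
cv2.imwrite("pics/c3.png",np.hstack([a,b]))
E
```

```text
[0.5152 0.0083 0.2453] [ 3.1413 -0.      1.3995] [ 0.2985 -0.1478 -0.7815]
```

View pics/c3.png

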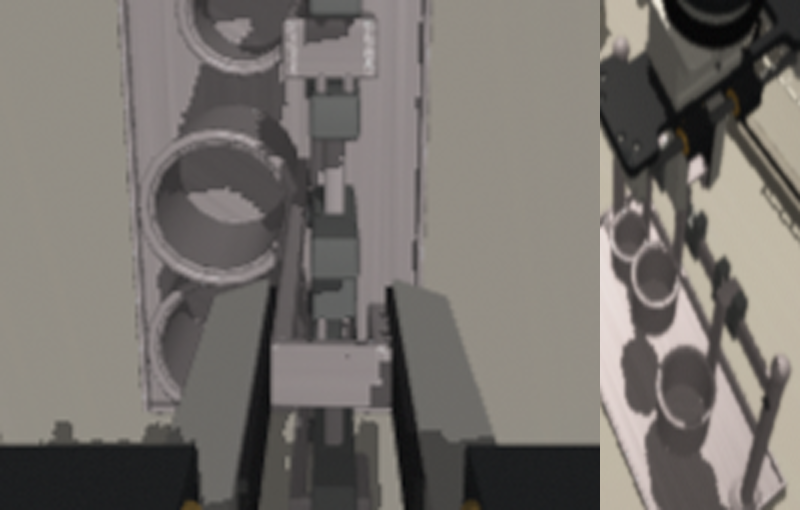

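The picture shows the crown centred at crop (331,372), over the middle clip, about 0.8 mm to the robot's side of the horns' centre column (334). That lies inside the window, so I can lower.

Call:
{"fn": "drive_tool", "kwargs": {
  "plan": "0 0 0.04 0 -1;0 0 0.04 0 -1;0 0 0.027 0 -1;0 0 0 0 -1;0 0 0 0 -1"
}}

```text
time_s: 10.95
position: [0.5154, 0.0082, 0.2287]
ee_rot: [-3.141, 0.0, 1.399]
contact_force: [0.0, -1.0, -1.1]
finger_gap: 0.0227
gripper_force: 30.0
```

Call:
{"fn": "drive_tool", "kwargs": {
  "plan": "0 0 0.013 0 -1;0 0 0.013 0 -1;0 0 0.013 0 -1;0 0 0.013 0 -1;0 0 0.013 0 -1;0 0 0.007 0 -1;0 0 0 0 -1"
}}

```text
time_s: 11.65
position: [0.5152, 0.0082, 0.2178]
ee_rot: [-3.141, 0.0, 1.399]
contact_force: [-0.1, -0.7, -1.0]
finger_gap: 0.0225
gripper_force: 30.0
```

Call:
{"fn": "drive_tool", "kwargs": {
  "plan": "0 0 0.007 0 -1;0 0 0.007 0 -1;0 0 0.007 0 -1;0 0 0.004 0 -1;0 0 0 0 -1"
}}

```text
time_s: 12.15
position: [0.5155, 0.0082, 0.2149]
ee_rot: [3.141, -0.0, 1.4]
contact_force: [-0.4, -0.3, 1.1]
finger_gap: 0.0231
gripper_force: 30.0
```

Call:
{"fn": "drive_tool", "kwargs": {
  "plan": "0 0 0.005 0 -1;0 0 0 0 -1"
}}

```text
time_s: 12.35
position: [0.5156, 0.0082, 0.2146]
ee_rot: [3.141, -0.0, 1.4]
contact_force: [-2.2, -0.8, 4.8]
finger_gap: 0.0232
gripper_force: 30.0
```

```bash
python3 - <<'E'
from h import *
np.set_printoptions(precision=4,suppress=True)
for i in range(4):
    s=ctrl.observe(); t=s["wrist_torque"]; print(s["contact_force"],t,"about rail x",t@[.985,-.174,0]); 
    if i<3: vision.grab_frame("side")
    if i<3: vision.grab_frame("wrist")
E
```

```text
[-2.1898 -0.7754  4.8055] [-0.0271  0.4335  0.0051] about rail x -0.10210629317296317
[-3.1512  0.4312  5.1637] [0.0075 0.4372 0.0214] about rail x -0.06866359685522017
[-2.2766  0.4548  4.8958] [0.0079 0.42   0.0116] about rail x -0.06534363930226862
[-2.5365  0.0015  4.6832] [-0.0111  0.4237 -0.0126] about rail x -0.08469643763202696
```

Call:
{"fn": "drive_tool", "kwargs": {
  "plan": "0 0 -0.012 0 -1;0 0 0 0 -1;0 0 0 0 -1"
}}

```text
time_s: 12.95
position: [0.5154, 0.0082, 0.215]
ee_rot: [-3.141, -0.0, 1.399]
contact_force: [-0.1, -0.2, -0.6]
finger_gap: 0.0227
gripper_force: 30.0
```

```bash
python3 - <<'E'
from h import *
np.set_printoptions(precision=4,suppress=True)
for i in range(4):
    s=ctrl.observe(); t=s["wrist_torque"]; print(s["contact_force"],t,"about rail x",t@[.985,-.174,0]); 
    if i<3: vision.grab_frame("side")
    if i<3: vision.grab_frame("wrist")
E
```

```text
[-0.1416 -0.2324 -0.5665] [-0.056   0.0197  0.024 ] about rail x -0.0585977932501025
[-0.3765 -0.1144 -0.8557] [-0.0101 -0.0334  0.0127] about rail x -0.00415913530617107
[-0.3749 -1.0801 -1.4851] [-0.1027 -0.0381 -0.0021] about rail x -0.09450505103093189
[ 0.9343  0.6407 -0.8409] [-0.0759  0.0107  0.0172] about rail x -0.07662213801756829
```

```bash
python3 - <<'E'
from h import *
np.set_printoptions(precision=4,suppress=True)
f=lambda x,y,z:atz("wrist",(149.67+x/3,129.67+y/3),z)[:2]
p=ctrl.observe()["position"]; dz=.2453-p[2]; v=np.array([.1736,.985])
rel=lambda q:[(q-p[:2])@[.985,-.1736]*1e3,(q-p[:2])@v*1e3]
zc=.2453+.0096-dz; zh=.221-dz
for n,x,y,z in(("crown top edge",331,343,zc),("crown bottom",331,405,zc),("horn hi edge",335,237,zh),("horn lo edge",335,276,zh),("small horn hi",335,95,zh),("small horn lo",335,137,zh),("small crown hi",330,18,.209-dz),("small crown lo",330,77,.209-dz)): print(n,np.round(rel(f(x,y,z)),1))
E
```

```text
crown top edge [-0.3  6.5]
crown bottom [-0.3 -6.3]
horn hi edge [ 0.5 15.5]
horn lo edge [0.5 6.4]
small horn hi [ 0.4 46.7]
small horn lo [ 0.4 37.8]
small crown hi [-0.7 61.4]
small crown lo [-0.7 48.6]
```

Call:
{"fn": "drive_tool", "kwargs": {
  "plan": "0 0 -0.01 0 -1;-0.014 0 0 0 -1;0 0 0 0 -1;0 0 0.01 0 -1;0 0 0.007 0 -1;0 0 0.006 0 -1;0 0 0 0 -1"
}}

```text
time_s: 13.95
position: [0.5148, 0.0062, 0.2132]
ee_rot: [-3.141, -0.0, 1.399]
contact_force: [-0.0, -0.4, -1.8]
finger_gap: 0.0228
gripper_force: 30.0
```

Call:
{"fn": "drive_tool", "kwargs": {
  "plan": "0 0 0.007 0 -1;0 0 0.007 0 -1;0 0 0.007 0 -1;0 0 0.007 0 -1;0 0 0 0 -1"
}}

```text
time_s: 14.45
position: [0.5149, 0.0062, 0.209]
ee_rot: [-3.141, 0.0, 1.399]
contact_force: [-0.4, 0.1, -0.6]
finger_gap: 0.0228
gripper_force: 30.0
```

Call:
{"fn": "drive_tool", "kwargs": {
  "plan": "0 0 0.007 0 -1;0 0 0.006 0 -1;0 0 0 0 -1"
}}

```text
time_s: 14.75
position: [0.515, 0.006, 0.2073]
ee_rot: [3.141, 0.0, 1.399]
contact_force: [0.2, -0.5, -1.6]
finger_gap: 0.0225
gripper_force: 30.0
```

Call:
{"fn": "drive_tool", "kwargs": {
  "plan": "0 0 0.005 0 -1;0 0 0 0 -1"
}}

```text
time_s: 14.95
position: [0.5152, 0.006, 0.2068]
ee_rot: [3.141, 0.0, 1.399]
contact_force: [0.1, -1.0, -0.3]
finger_gap: 0.0225
gripper_force: 30.0
```

Call:
{"fn": "drive_tool", "kwargs": {
  "plan": "0 0 0.005 0 -1;0 0 0 0 -1"
}}

```text
time_s: 15.15
position: [0.5153, 0.0061, 0.2062]
ee_rot: [3.141, 0.0, 1.399]
contact_force: [-0.5, -0.5, 1.7]
finger_gap: 0.0226
gripper_force: 30.0
```

Call:
{"fn": "drive_tool", "kwargs": {
  "plan": "0 0 0.005 0 -1;0 0 0 0 -1"
}}

```text
time_s: 15.35
position: [0.5155, 0.0062, 0.2058]
ee_rot: [3.14, -0.0, 1.4]
contact_force: [-0.8, -0.3, 3.7]
finger_gap: 0.0226
gripper_force: 30.0
```

Call:
{"fn": "drive_tool", "kwargs": {
  "plan": "0 -0.002 0.005 0 -1;0 0 0 0 -1"
}}

```text
time_s: 15.55
position: [0.5155, 0.0061, 0.2052]
ee_rot: [3.139, -0.0, 1.399]
contact_force: [0.8, -0.9, 3.4]
finger_gap: 0.0229
gripper_force: 30.0
```

Call:
{"fn": "drive_tool", "kwargs": {
  "plan": "0 -0.001 0.005 0 -1;0 0 0 0 -1"
}}

```text
time_s: 15.75
position: [0.5144, 0.0063, 0.2027]
ee_rot: [-3.141, -0.0, 1.399]
contact_force: [2.4, -0.1, -2.4]
finger_gap: 0.0228
gripper_force: 30.0
```

Call:
{"fn": "drive_tool", "kwargs": {
  "plan": "0 -0.001 0.005 0 -1;0 0 0 0 -1"
}}

```text
time_s: 15.95
position: [0.5139, 0.0064, 0.2019]
ee_rot: [-3.14, 0.0, 1.399]
contact_force: [1.5, -0.1, -1.7]
finger_gap: 0.0225
gripper_force: 30.0
```

Call:
{"fn": "drive_tool", "kwargs": {
  "plan": "0 0.005 0.005 0 -1;0 0 0.005 0 -1;0 0 0 0 -1"
}}

```text
time_s: 16.25
position: [0.5146, 0.0062, 0.2006]
ee_rot: [-3.14, 0.0, 1.399]
contact_force: [-0.2, -0.8, -2.8]
finger_gap: 0.023
gripper_force: 30.0
```

Call:
{"fn": "drive_tool", "kwargs": {
  "plan": "0 0 0.005 0 -1;0 0 0.003 0 -1;0 0 0 0 -1"
}}

```text
time_s: 16.55
position: [0.515, 0.0062, 0.1999]
ee_rot: [-3.141, -0.0, 1.399]
contact_force: [-0.7, -0.0, -1.3]
finger_gap: 0.0227
gripper_force: 30.0
```

Call:
{"fn": "drive_tool", "kwargs": {
  "plan": "0 0 0.005 0 -1;0 0 0.003 0 -1;0 0 0 0 -1"
}}

```text
time_s: 16.85
position: [0.5154, 0.0062, 0.1991]
ee_rot: [3.141, -0.0, 1.399]
contact_force: [-0.6, 0.4, -1.3]
finger_gap: 0.0225
gripper_force: 30.0
```

Call:
{"fn": "drive_tool", "kwargs": {
  "plan": "0 0 0.005 0 -1;0 0 0 0 -1"
}}

```text
time_s: 17.05
position: [0.5154, 0.0062, 0.199]
ee_rot: [3.141, -0.0, 1.4]
contact_force: [-2.3, 0.8, 3.9]
finger_gap: 0.0229
gripper_force: 30.0
```

Call:
{"fn": "drive_tool", "kwargs": {
  "plan": "0 0 0.005 0 -1;0 0 0 0 -1"
}}

```text
time_s: 17.25
position: [0.5154, 0.0062, 0.199]
ee_rot: [3.141, -0.0, 1.4]
contact_force: [-4.7, 0.2, 7.4]
finger_gap: 0.023
gripper_force: 30.0
```

Call:
{"fn": "drive_tool", "kwargs": {
  "plan": "0 0 -0.008 0 -1;0 0 0 0 -1;0 0 0 0 -0.3;0 0 0 0 -0.3;0 0 0 0 -0.3;0 0 0 0 -0.3;0 0 0 0 -0.3;0 0 0 0 -0.3"
}}

```text
time_s: 18.05
position: [0.5151, 0.0061, 0.1985]
ee_rot: [-3.141, 0.0, 1.399]
contact_force: [-0.2, 0.5, -0.3]
finger_gap: 0.0326
gripper_force: 0.0
```

Call:
{"fn": "drive_tool", "kwargs": {
  "plan": "0 0 0 0 0.2;0 0 0 0 0.2;0 0 0 0 0.2;0 0 0 0 0.2;0 0 -0.1 0 0.2;0 0 -0.2 0 0.2;0 0 -0.3 0 0.2;0 0 -0.1 0 0.2;0 0 0 0 0.2;0 0 0 0 0.2"
}}

```text
time_s: 19.05
position: [0.5148, 0.0062, 0.303]
ee_rot: [-3.141, 0.0, 1.399]
contact_force: [-0.9, 0.2, -1.0]
finger_gap: 0.0561
gripper_force: 0.0
```

```bash
python3 - <<'E'
from h import *
np.set_printoptions(precision=4,suppress=True)
s=ctrl.observe(); print(s["time_s"],s["position"],s["finger_gap"],s["contact_force"])
for n in("wrist","side"):
    im=vision.grab_frame(n); cv2.imwrite(f"pics/{n}4.png",im)
a=cv2.resize(cv2.imread("pics/wrist4.png")[100:290,160:350],None,fx=2.5,fy=2.5,interpolation=cv2.INTER_CUBIC)
b=cv2.resize(cv2.imread("pics/side4.png")[140:299,240:350],None,fx=2.5,fy=2.988,interpolation=cv2.INTER_CUBIC)[:475]
cv2.imwrite("pics/c4.png",np.hstack([a,b]))
E
```

```text
19.05 [0.5148 0.0062 0.303 ] 0.056129819736386526 [-0.8877  0.2067 -0.9793]
```

View pics/c4.png

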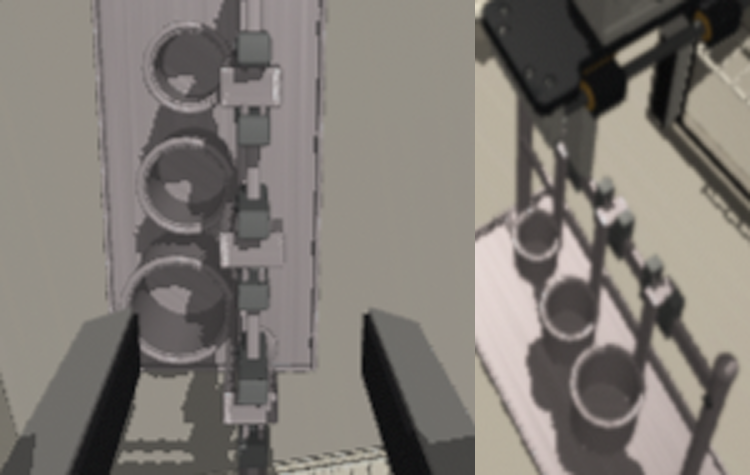

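The picture shows all three dippers hanging plumb. The new one's crown is at crop (252,250) between the middle clip's horns, seated like its neighbours, and the gripper is clear.

```bash
python3 -c "
from rig import ctrl; print(ctrl.sign_off())"
```

```text
the job is handed in; nothing more can be done
None
```

The dipper hangs snapped home in the middle clip, cup on the robot's side; both neighbours still hang, the jar and timer were not touched, and I handed the job in at about 19 s of the 64 s allowed (no verdict was returned).

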